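# Load the wire feed unit and hold its bayonet cover halfway

## Robot

A 6-joint arm with a two-finger parallel gripper is mounted at the origin on the work surface. World frame = base frame: x ahead of the robot, y to its left, z up, the work surface at z = 0. Lengths are in mm, angles in degrees, forces in N, time in s.
With the tool pointing down it reaches from about 300 to 850 mm from the base axis. Payload 4.2 kg.
Tool frame: the origin (TCP) lies at the very end of the fingers, on their centre line; the grasp point (between the pads) lies 19 mm behind it (env.tcp_to_grasp is the distance from the TCP to the grasp point, in mm); z points along the fingers, y is the line along which they close (so a half turn about z gives the same grasp; the last joint's range is limited). The gripper opens to 91 mm and grips with 3 to 60 N. Pads are 32 mm wide; open, the fingers measure 118 mm over their backs; the gripper's body (76 mm by 178 mm) begins 60 mm behind the grasp point.
Start: joints at [66.005, 18.312, 89.639, -0, 72.044, -1.146], TCP at [223.284, 529.894, 213.976] pointing down, gripper open.
Joint ranges: [-177.97, 177.97], [-48.28, 115.42], [12.27, 149.76], [-77.06, 257.06], [2.81, 150.46], [-146.56, 146.56]. Speed limits (degrees/s): [147.25, 147.25, 180, 180, 180, 180].

## Interface

Orientations are given as [roll, pitch, yaw] about the fixed x, y, z axes, in that order (R = Rz(yaw) Ry(pitch) Rx(roll)).
In Python, from workcell import env gives the robot as it stands.
- The arm moves only by the tool move_arm, never from a script. Its argument "plan" is a list of rows, each a list of 3 entries, a list of its own where there are three numbers: the shift along the world's x, y, z in cm, then the turn about the world's z in degrees, then the closure, from 0 (fully open) to 1 (shut). In form: [[[x, y, z], turn, claw], ...]. A call has 1 to 5 rows; each row shifts and turns the commanded pose from where the row before left it; what a row does not reach is not made up. A row lasts 1/10 s, in which the tool goes at most 50 mm and 8.59 degrees, less where a joint would pass 70% of its speed; a pose out of reach is approached as far as the arm can. A call is refused whole if a number of a shift passes 5 or a number of a turn 8.59, either way. A call with a gripper value outside its range is refused whole. The fingers move at their own pace and stop on an object; "squeeze" is the grip in N (left out, the last holds). Time passes only in rows, so rows that do not move let the fingers close. It gives the time, the measured TCP pose, the force, the opening and the grip force at its end, in the units of the state.
- env.state(): the state, without advancing time (a new reading comes with each control period).
- env.grab_frame(name): name is "scene" or "top" or "wrist"; returns a dict with "frame" (400x640x3 uint8, red, green, blue), "z_map" (400x640 float32, mm along the optical axis (not along the pixel's ray), 0 where there is no reading), "fovy" (degrees; the focal length in pixels is half the picture's height over the tangent of half this angle, whatever the lens; pixels are square), "cx", "cy" (the principal point, pixels), "position" and "orientation" of the camera in the world. Camera axes: x right, y down, z forward; pixel columns grow to the right and rows downward; lengths in mm; the calibration is good to about 2 mm. A picture is of the moment at which its call begins.
- env.job_done(): hands the job in; it is judged then, once.
Trained networks look in a picture, given as the dict that the camera call returned (one of the last four; its "shot" number tells which), for a name from the list of things; names that differ only in an ending like _2 or _b are one class to them, and where a whole thing is asked for, a point or a joint stands for the part that bears it (a point fixed in the world has none). Each returns a list of dicts, best first, with "score" (0 to 1); they miss things now and then, are a little off and sometimes report something else, mostly with a low value. They report only what shows in the picture. A call takes as long as a camera call. They do not tell look-alikes from the thing itself.
- env.search_frame(picture, label): "point" ([column, row] in pixels, amid what is visible of it).
- env.landmark_of(picture, label): "point" ([column, row] in pixels: a listed point, or the origin of a listed thing).
The state is a dict: "time_s": time; "qpos": joint angles; "qvel": joint speeds; "effort": joint torques, N m; "ee_pos": TCP position; "ee_rot": TCP orientation; "force": force on the tool from outside, world axes, zero at the start; "torque": the same for the moment, N m; "gripper_width": finger opening in mm; "gripper_force": force on a finger pad.
Only numpy, scipy, OpenCV 4.12 (cv2) and the standard library are available. Lean on these libraries where they do the work, as an engineer would, in place of code of your own. Each camera call takes 0.05 s, during which the arm holds its last target. There are 200 camera calls.

## Task

Load the wire feed unit: set the full spool (the taller one, with wire wound on it) over the spindle, right down on its turntable, then put the dust cover over it with its two lugs down through the gaps of the bayonet collar. Turn the cover clockwise, seen from above, to halfway between entering and the lock click, which comes after 70 degrees, and finish while still gripping it there, seated and unlocked, so that the wire end can be led out before it is locked. Do not turn it into the click, and leave the other things on the bench where they are.

Things in the scene. Friction and masses are not known exactly. Their poses are not given: they have to be found in the camera images.
- feeder: wire feed unit, fixed: pale metal housing 190 x 150 x 60 mm high, knobs and a switch on its -x face. On its top, 18 mm to +x of its centre, stand a turntable, a spindle and a bayonet collar (96 mm across, 13 mm high); at the +x edge a bracket 26 mm high. Origin: centre of the underside; x, y along the sides, z up
- collar (a point): on the collar's axis on the housing's top, where the seated cover's skirt rests; axes as feeder. The collar's inward lip, 8 to 13 mm above, has an opening 76 mm across and two gaps 19 mm wide at +x and -x, where the lugs enter. From there they turn under the lip: 6 deg counter-clockwise to a stop; clockwise free to about 57 deg, then spring balls click at 70 deg, with a stop just past it
- spool_seat (a point): on the spindle's axis on top of the turntable (52 mm across), 4 mm above collar: the underside of the seated spool rests here; axes as feeder. The spindle is 21 mm across and ends 46 mm above this point, tapered over its last 8 mm
- spool: full spool standing upright: two aluminium flanges 58 mm across and 4 mm thick, brass-coloured winding 51 mm across between them, 40 mm high overall, open bore 25 mm across; about 80 g. Origin: centre of the underside, z up along the bore
- cover: dust cover, about 140 g: skirt 71 mm across outside, 66 mm inside, open below, 56 mm free height; clear cone up to 78 mm; on top an aluminium bar grip. Two lugs stand out from the skirt at +x and -x, in line with the bar: 84 mm across over both, 13.5 mm wide, 2 to 6.5 mm above the underside. A half turn about z makes no difference. Origin: centre of the underside, z up
- cover_grip (a point): middle of the cover's bar grip, 91 mm above the cover's underside; axes as cover. The bar is 44 mm long (x), 12 mm thick (y) and 26 mm high, from 78 to 104 mm above the underside
- empty_spool: bystander: small empty spool, bare aluminium, flanges 46 mm across, 22 mm high. Origin: centre of the underside
- die_box: bystander: round flat plastic box 72 mm across, 20 mm high. Origin: centre of the underside
- magazine: bystander: slotted aluminium leadframe magazine 75 x 200 x 80 mm high, at the back of the bench. Origin: centre of the underside, long side along y
- dispenser: bystander: white pump bottle with a steel top, 68 mm across, 134 mm high, at the back of the bench. Origin: centre of the underside
- tweezers: bystander: steel tweezers 125 mm long, 7 mm high, lying near the robot. Origin: their middle on the bench, x along them
- driver: bystander: screwdriver about 150 mm long lying near the robot. Origin: on its axis line at the bench, x along it
- capillary_case: bystander: flat box with a clear lid, 60 x 32 x 15 mm high. Origin: centre of the underside
Not all that is in view belongs to the job. Leave any purple or red look-alike of the spool alone.

How it is judged (in metres and radians):
On the way, in this order (a step that is already met when the one before it is completed fails the run):
1. the full spool stands on the turntable over the spindle, let go (horizontal distance between spool and spool_seat below 0.005 m and z of spool in the frame of spool_seat below 0.003 m and angle between spool's own z axis and vertical below 0.06 rad and contact force between the fingers and spool below 0.1 N), for 0.2 s.
2. the cover is down in the collar with its lugs in the gaps, not yet turned (horizontal distance between cover and collar below 0.005 m and z of cover in the frame of collar below 0.004 m and angle between the x axis of cover and the x axis of collar, either way round below 0.26 rad and angle between cover's own z axis and vertical below 0.08 rad), for 0.1 s.
At the end, for the whole second after the job is handed in: the full spool stands upright on the turntable over the spindle (5 mm sideways, 3 mm in height); the cover sits upright in the collar (5 mm sideways, 4 mm in height), turned clockwise 22 to 48 degrees from where its lugs enter, at rest, and the fingers still grip it (over 3 N) (horizontal distance between spool and spool_seat below 0.005 m and z of spool in the frame of spool_seat below 0.003 m and angle between each of spool, cover's own z axis and vertical below 0.06 rad and horizontal distance between cover and collar below 0.005 m and z of cover in the frame of collar below 0.004 m and angle between the x axis of cover and the x axis of collar, either way round between 0.38 and 0.84 rad and contact force between the fingers and cover above 3 N and linear speed of cover below 0.02 m/s); the arm keeps its last pose, push and grip.
It fails at once if the seated cover is turned on into the lock click (past 60 degrees) (z of cover in the frame of collar below 0.005 m and horizontal distance between cover and collar below 0.006 m and angle between the x axis of cover and the x axis of collar, either way round above 1.05 rad).
It fails at once if a bystander is moved by more than 20 mm (distance of any of empty_spool, die_box, magazine, dispenser, tweezers, driver, capillary_case from where it was at the start of the episode above 0.02 m).
It also fails if it takes over 58 s, if anything falls off the work surface, if the arm or the gripper's body presses on something with over 40 N, if the wrist force passes 120 N, or if a joint passes its speed limit or range.

## Working session

There is one attempt and no reset: what is moved stays moved. The work goes in short steps, Python scripts to look and compute and a tool call to move; the robot and the scene stay as the last step left them, time stands still between calls to the robot, and variables do not carry over. Pictures are saved under pics/ and viewed, at most 11 in all, crops included, and the job is handed in when it is done.

Besides the shell and the picture viewer there is one more tool, called after "Request:" as a command line: name --argument value ..., lists and objects as JSON in quotes. move_arm: Moves the arm, as the interface text tells. Its arguments: {"type":"object","properties":{"plan":{"type":"array","items":{"type":"array"}},"squeeze":{"type":"number"}},"required":["plan"]}

```bash
ls; mkdir -p pics; cat > h.py <<'E'
import numpy as np, cv2
from workcell import env
from scipy.spatial.transform import Rotation as R
def K(p):
    h=p["frame"].shape[0]; return h/2/np.tan(np.radians(p["fovy"])/2)
def Rm(p):
    o=np.array(p["orientation"],float)
    return o if o.shape==(3,3) else R.from_euler('xyz',o,degrees=True).as_matrix()
def ray(p,uv):
    f=K(p); return Rm(p)@np.array([(uv[0]-p["cx"])/f,(uv[1]-p["cy"])/f,1.])
def cloud(p):
    f=K(p); z=p["z_map"]; v,u=np.mgrid[:z.shape[0],:z.shape[1]]
    c=np.stack([(u-p["cx"])/f*z,(v-p["cy"])/f*z,z],-1)
    w=c@Rm(p).T+np.array(p["position"]); w[z<=0]=np.nan; return w
def tri(ps,uvs):
    A=np.zeros((3,3));b=np.zeros(3)
    for p,uv in zip(ps,uvs):
        d=ray(p,uv);d/=np.linalg.norm(d);M=np.eye(3)-np.outer(d,d);A+=M;b+=M@np.array(p["position"])
    return np.linalg.solve(A,b)
def save(p,n,box=None,s=1):
    im=p["frame"][:,:,::-1]
    if box: im=im[box[1]:box[3],box[0]:box[2]]
    cv2.imwrite("pics/"+n,cv2.resize(im,None,fx=s,fy=s,interpolation=cv2.INTER_CUBIC))
E
python3 - <<'E'
from h import *
np.set_printoptions(precision=1,suppress=True)
for n in("scene","top","wrist"):
    p=env.grab_frame(n); save(p,n+"0.png"); print(n,p["position"],p["orientation"],p["fovy"],p["cx"],p["cy"])
    c=cloud(p)
    for l in ("feeder","collar","spool_seat","spool","cover","cover_grip","empty_spool","die_box"):
        for r in env.landmark_of(p,l)[:3]:
            u,v=[int(round(x)) for x in r["point"]]
            print(l,np.array(r["point"]),round(r["score"],2),c[v,u] if 0<=v<400 and 0<=u<640 else None)
print(env.state())
E
```

```text
pics
scene [1055.2  409.4  953.5] [-143.9   -1.   128.3] 53.915302560350604 322.73319948489774 198.40903761104775
feeder [301.5 212.5] 0.74 [613.9   8.3  74.6]
feeder [238.4 230.1] 0.32 [754.1 -97.5  51.4]
collar [294.3 205. ] 0.72 [605.3 -28.1  65.4]
spool_seat [294. 205.] 0.69 [605.3 -28.1  65.4]
spool [427.2 326.2] 0.84 [657.8 426.5  38.1]
spool [365.5 313.3] 0.83 [722.9 297.5  41.4]
spool [260.2 115.5] 0.71 [ 426.8 -323.    95.4]
cover [264.  133.9] 0.79 [ 442.7 -297.8   44.1]
cover_grip [262.2 115.2] 0.61 [ 422.1 -318.1   99.1]
empty_spool [225.6 160. ] 0.77 [ 587.1 -327.5   22.5]
die_box [420. 234.] 0.92 [436.  284.4  18.4]
die_box [259.8 113.4] 0.33 [ 422.8 -325.4  103.8]
top [ 390.    44.6 1156.8] [-172.    -1.   -89.5] 45.45186593765612 317.4396951579741 194.61455415686382
feeder [334.8 182.5] 0.75 [573.6 -13.8  65.6]
collar [340.3 170.8] 0.74 [591.6 -22.7 107.4]
collar [471.2 191.1] 0.37 [ 562.1 -344.2   24.6]
spool_seat [340.7 172.9] 0.85 [587.7 -25.2 104.3]
spool [187.9 177.8] 0.96 [590.5 342.6   0.3]
spool [207.  140.7] 0.96 [674.1 291.5  38.9]
spool [144.6 195.5] 0.95 [539.1 429.3  44.3]
cover [467.2 249.8] 0.97 [ 419.4 -315.    68.6]
cover_grip [480.6 241.5] 0.74 [ 436.2 -334.2  106.1]
empty_spool [472.7 189.6] 0.83 [ 564.5 -349.2   24.6]
die_box [207.  241.1] 0.63 [436.5 285.4  22.8]
wrist [154.5 559.6 385. ] [164.5  -0.   67.2] 62.62729399610505 321.51136057646517 196.40082157678236
{'time_s': 1.35, 'qpos': array([66. , 18.3, 89.6,  0. , 72. , -1.1]), 'qvel': array([-0. , -0. , -0. ,  0.1, -0. , -0. ]), 'effort': array([  0. , -41.2, -23.2,   0.1,   0. ,  -0. ]), 'ee_pos': array([223.3, 529.9, 214. ]), 'ee_rot': array([180. ,  -0. , 157.1]), 'force': array([ 0.5, -0.2, -0.9]), 'torque': array([ 0., -0.,  0.]), 'gripper_force': 0.0, 'gripper_width': 91.20893052948087}
```

View pics/scene0.png

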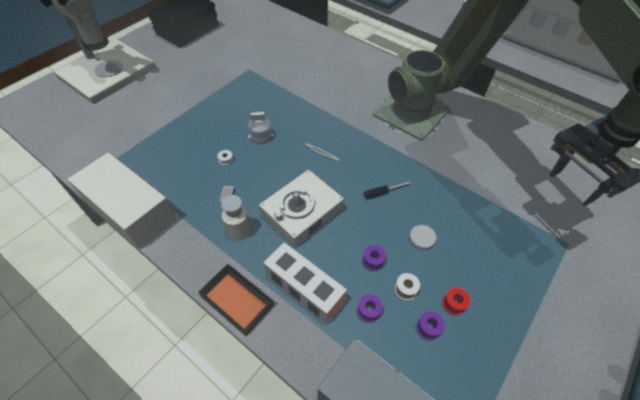

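View pics/top0.png

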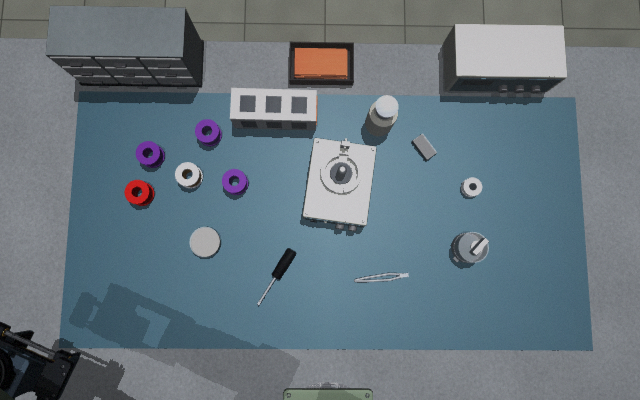

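```bash
cat >> h.py <<'E'
def circ(xy):  # robust circle fit
    xy=xy.copy()
    for _ in range(4):
        A=np.c_[2*xy,np.ones(len(xy))];s=np.linalg.lstsq(A,(xy**2).sum(1),rcond=None)[0]
        c=s[:2];r=np.sqrt(s[2]+c@c);e=np.abs(np.hypot(*(xy-c).T)-r);xy=xy[e<max(1.5,2*np.median(e))]
    return c,r
def top_circle(w,c0,rad,zlo,zhi):
    m=(np.hypot(w[...,0]-c0[0],w[...,1]-c0[1])<rad)&(w[...,2]>zlo)&(w[...,2]<zhi)
    q=w[m]; z=np.median(q[:,2]); (x,y),r=cv2.minEnclosingCircle(q[:,:2].astype(np.float32)); return len(q),(x,y),r,z
def slabrect(w,c0,rad,zlo,zhi):
    m=(np.hypot(w[...,0]-c0[0],w[...,1]-c0[1])<rad)&(w[...,2]>zlo)&(w[...,2]<zhi)
    q=w[m]; return len(q),cv2.minAreaRect(q[:,:2].astype(np.float32)),np.median(q[:,2])
E
python3 - <<'E'
from h import *
np.set_printoptions(precision=1,suppress=True)
for n in("top","scene"):
    p=env.grab_frame(n);w=cloud(p)
    print(n,"spool",top_circle(w,(590,343),45,30,50))
    print(" cover bar",slabrect(w,(428,-325),60,92,115))
    print(" cover cone",top_circle(w,(428,-325),60,40,60))
    print(" feeder",slabrect(w,(585,-15),140,54,68))
    print(" collar",top_circle(w,(590,-25),60,69,80))
    print(" spindle",top_circle(w,(590,-25),25,95,125))
    # other tall things near spool
    m=(w[...,2]>25)&(w[...,2]<60)&(np.hypot(w[...,0]-590,w[...,1]-343)<160)
    k,l,s,c=cv2.connectedComponentsWithStats(m.astype(np.uint8))
    for i in range(1,k):
        if s[i,4]>40: print("  blob",c[i],np.nanmean(w[l==i],0))
save(p,"crop1.png",(380,250,480,350),5)
E
```

```text
top spool (404, (593.7808227539062, 335.6146545410156), 29.52896499633789, np.float64(40.97711742392846))
 cover bar (138, ((427.5260314941406, -332.9292297363281), (12.403573989868164, 45.33427047729492), 45.386531829833984), np.float64(104.68714378244408))
 cover cone (167, (427.40081787109375, -332.984130859375), 35.92708969116211, np.float64(56.93756871598657))
 feeder (4533, ((594.0930786132812, -26.665145874023438), (151.31996154785156, 225.363525390625), 82.5288314819336), np.float64(61.44444748930209))
 collar (467, (595.872314453125, -27.201555252075195), 48.30356979370117, np.float64(74.03302808816284))
 spindle (70, (595.8983764648438, -27.05059242248535), 10.357423782348633, np.float64(108.21514330945399))
  blob [206.6 130.5] [699.6 293.1  40.5]
  blob [147.7 152.6] [643.9 430.5  40.1]
  blob [186.7 173.6] [594.2 335.7  40.6]
  blob [233.7 180.4] [579.  224.5  40.8]
  blob [136.7 191.5] [550.3 450.6  40.4]
scene spool (352, (595.14208984375, 335.5365905761719), 29.51618194580078, np.float64(39.602998809437054))
 cover bar (71, ((430.49017333984375, -332.5185852050781), (19.34406852722168, 45.001983642578125), 41.01675033569336), np.float64(101.73227228246412))
 cover cone (133, (430.6916809082031, -331.76971435546875), 36.026546478271484, np.float64(54.441484827931845))
 feeder (2530, ((579.8224487304688, -23.813766479492188), (152.5520477294922, 192.2552032470703), 82.77071380615234), np.float64(59.82899953952045))
 collar (305, (596.3414916992188, -24.939916610717773), 49.9587516784668, np.float64(72.7709327246954))
 spindle (52, (598.4595336914062, -25.7051944732666), 10.375678062438965, np.float64(106.82801434435675))
  blob [374.1 255. ] [581.  225.4  38.8]
  blob [407.6 284. ] [595.7 336.2  38.9]
  blob [457.6 298.7] [552.2 451.7  39. ]
  blob [369.8 305.6] [701.3 293.9  39.4]
  blob [431.6 323.2] [645.6 431.7  39.2]
```

View pics/crop1.png

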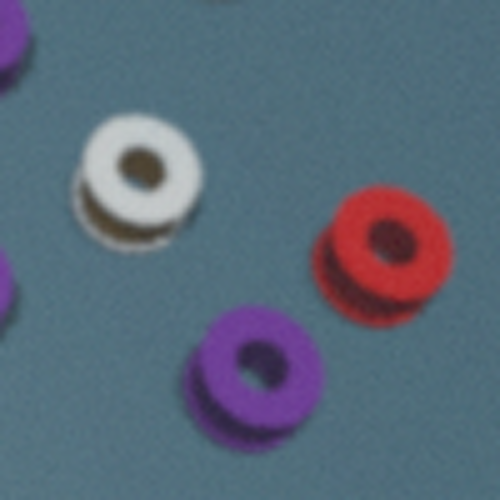

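Request:
move_arm --plan '[[[4.6,-2.4,0],2,0],[[4.6,-2.4,0],2,0],[[4.6,-2.4,0],2,0],[[4.6,-2.4,0],2,0],[[4.6,-2.4,0],2,0]]'

```text
time_s: 1.95
ee_pos: [446.5, 413.2, 214.1]
ee_rot: [180.0, 0.0, 167.2]
force: [-0.7, 0.8, 0.0]
gripper_width: 91.3
gripper_force: 0.0
```

Request:
move_arm --plan '[[[4.6,-2.4,0],2,0],[[4.6,-2.4,-2],2,0],[[4.9,-2.6,-2],1.5,0],[[0,0,-2.4],0,0],[[0,0,0],0,0]]'

```text
time_s: 2.45
ee_pos: [571.3, 345.3, 150.9]
ee_rot: [-179.7, -0.4, 172.5]
force: [-0.8, -0.3, 0.6]
gripper_width: 91.0
gripper_force: 0.0
```

```bash
python3 - <<'E'
from h import *
np.set_printoptions(precision=1,suppress=True)
p=env.grab_frame("wrist");w=cloud(p);s=env.state()
print(s["ee_pos"],s["ee_rot"],s["time_s"])
print("spool",top_circle(w,(594,336),45,30,50))
m=(np.hypot(w[...,0]-594,w[...,1]-336)<35)&(w[...,2]>34)&(w[...,2]<46)
k=m.astype(np.uint8); cs,h=cv2.findContours(k,cv2.RETR_CCOMP,cv2.CHAIN_APPROX_NONE)
for c in cs:
    if len(c)>30:
        q=w[c[:,0,1],c[:,0,0]]; q=q[~np.isnan(q[:,0])]; print(len(c),circ(q[:,:2]))
save(p,"w1.png")
E
```

```text
[571.4 346.6 153.2] [-179.9   -0.2  172.6] 2.5
spool (2588, (596.4895629882812, 336.8255310058594), 29.057573318481445, np.float64(40.15979551148331))
175 (array([596.3, 336.9]), np.float64(28.448811224541252))
72 (array([596.2, 336.9]), np.float64(12.618195032107744))
```

Request:
move_arm --plan '[[[1.2,-0.5,-1.5],0,0],[[1.2,-0.5,-2],0,0],[[0,0,-2],0,0],[[0,0,-2],0,0],[[0,0,0],0,0]]'

```text
time_s: 3.0
ee_pos: [594.7, 337.2, 77.7]
ee_rot: [-179.8, -0.2, 172.7]
force: [-0.2, -0.2, 1.3]
gripper_width: 91.3
gripper_force: 0.0
```

```bash
cat >> h.py <<'E'
def spoolring(p,c0,z0,tol=5):
    w=cloud(p);m=(np.hypot(w[...,0]-c0[0],w[...,1]-c0[1])<36)&(abs(w[...,2]-z0)<tol)
    cs,h=cv2.findContours(m.astype(np.uint8),cv2.RETR_CCOMP,cv2.CHAIN_APPROX_NONE)
    for c in cs:
        if len(c)>30:
            q=w[c[:,0,1],c[:,0,0]]; q=q[~np.isnan(q[:,0])]; a,r=circ(q[:,:2]); print(" ring",len(c),a.round(1),round(r,1),"z",np.median(q[:,2]).round(1))
E
python3 - <<'E'
from h import *
np.set_printoptions(precision=1,suppress=True)
p=env.grab_frame("wrist");s=env.state()
print(s["ee_pos"],s["ee_rot"],s["time_s"])
spoolring(p,(596,337),40)
save(p,"w2.png")
E
```

```text
[595.7 337.7  79.5] [-180.    -0.1  172.7] 3.05
 ring 236 [596.3 336.9] 28.5 z 39.8
 ring 100 [596.2 336.9] 12.5 z 38.7
```

View pics/w2.png

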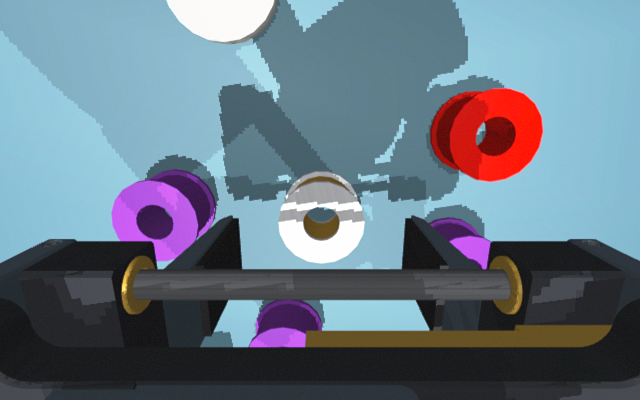

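Request:
move_arm --plan '[[[0,-0.05,-2],0,0],[[0,0,-2],0,0],[[0,0,-1.5],0,0],[[0,0,-0.8],0,0],[[0,0,0],0,0]]'

```text
time_s: 3.55
ee_pos: [595.9, 337.0, 16.6]
ee_rot: [-180.0, -0.0, 172.7]
force: [-0.3, -0.7, 0.2]
gripper_width: 91.1
gripper_force: 0.0
```

Request:
move_arm --plan '[[[0,0,0],0,1],[[0,0,0],0,1],[[0,0,0],0,1],[[0,0,0],0,1],[[0,0,0],0,1]]' --squeeze 20

```text
time_s: 4.05
ee_pos: [596.4, 337.1, 17.5]
ee_rot: [180.0, 0.0, 172.7]
force: [-0.4, -0.2, 2.0]
gripper_width: 57.3
gripper_force: 20.0
```

Request:
move_arm --plan '[[[0,0,2],0,1],[[0,0,4],0,1],[[0,0,4],0,1],[[0,0,4],0,1],[[0,-2,1.5],0,1]]'

```text
time_s: 4.55
ee_pos: [597.8, 319.3, 176.6]
ee_rot: [179.7, 0.4, 172.8]
force: [1.2, 0.5, -0.6]
gripper_width: 57.6
gripper_force: 20.0
```

Request:
move_arm --plan '[[[0,-4,0],0,1],[[0,-4,0],0,1],[[0,-4,0],0,1],[[0,-4,0],0,1],[[0,-4,0],0,1]]'

```text
time_s: 5.05
ee_pos: [594.7, 114.0, 170.6]
ee_rot: [-179.9, -0.1, 172.6]
force: [0.7, -0.6, -1.6]
gripper_width: 57.7
gripper_force: 20.0
```

Request:
move_arm --plan '[[[0,-4,0],0,1],[[0,-4,0],0,1],[[0,-3,0],0,1],[[0,-2,0],0,1],[[0,0,0],0,1]]'

```text
time_s: 5.55
ee_pos: [594.6, -16.6, 170.7]
ee_rot: [-179.9, -0.2, 172.4]
force: [-0.3, 0.2, -0.5]
gripper_width: 57.4
gripper_force: 20.0
```

```bash
python3 - <<'E'
from h import *
np.set_printoptions(precision=1,suppress=True)
s=env.state();print(s["ee_pos"],s["ee_rot"],s["time_s"],s["gripper_width"])
p=env.grab_frame("wrist");c=s["ee_pos"][:2];z=s["ee_pos"][2]-17.5+40
spoolring(p,c,z,6); save(p,"w3.png")
w=cloud(p); print("collar",top_circle(w,(596,-26),60,68,80)," spindle",top_circle(w,(596,-26),25,95,115))
for n in("top","scene"):
    p=env.grab_frame(n); print(n); spoolring(p,c,z,6)
E
```

```text
[594.6 -16.6 170.7] [-179.9   -0.2  172.4] 5.55 57.35304766696172
 ring 146 [606.9 -17.9] 17.1 z 193.2
 ring 439 [593.3 -16. ] 28.5 z 193.0
collar (2159, (598.0780029296875, -25.914478302001953), 48.129581451416016, np.float64(73.1681017389792))  spindle (0, (0.0, 0.0), 0.0, np.float64(nan))
top
 ring 40 [585.6 -14.5] 21.4 z 194.2
scene
 ring 54 [598.3 -18.3] 26.5 z 192.3
  return _methods._mean(a, axis=axis, dtype=dtype,
  ret = ret.dtype.type(ret / rcount)
```

View pics/w3.png

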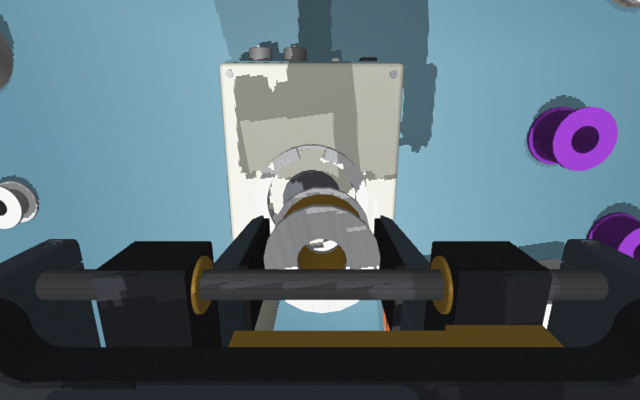

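Request:
move_arm --plan '[[[0.35,-0.95,-1],0,1],[[0,0,-1.5],0,1],[[0,0,-0.8],0,1],[[0,0,0],0,1],[[0,0,0],0,1]]'

```text
time_s: 6.2
ee_pos: [599.8, -22.2, 138.8]
ee_rot: [180.0, -0.0, 172.7]
force: [0.5, 0.5, -0.9]
gripper_width: 57.5
gripper_force: 20.0
```

```bash
python3 - <<'E'
from h import *
np.set_printoptions(precision=1,suppress=True)
s=env.state();print(s["ee_pos"],s["ee_rot"],s["time_s"])
p=env.grab_frame("wrist");c=s["ee_pos"][:2];z=s["ee_pos"][2]-17.5+40
spoolring(p,c,z,6); w=cloud(p)
m=(np.hypot(w[...,0]-598,w[...,1]+26)<53)&(abs(w[...,2]-73)<3)
cs,h=cv2.findContours(m.astype(np.uint8),cv2.RETR_EXTERNAL,cv2.CHAIN_APPROX_NONE)
q=np.concatenate([w[k[:,0,1],k[:,0,0]] for k in cs]); q=q[~np.isnan(q[:,0])]
q=q[np.hypot(q[:,0]-598,q[:,1]+26)>44]; print("collar",len(q),circ(q[:,:2]),q.min(0),q.max(0))
m=(np.hypot(w[...,0]-596,w[...,1]+26)<140)&(abs(w[...,2]-60)<2.5)
r=cv2.minAreaRect(w[m][:,:2].astype(np.float32)); print("feeder",r)
save(p,"w4.png")
for n in("top","scene"):
    p=env.grab_frame(n); print(n); spoolring(p,c,z,6)
E
```

```text
[599.8 -22.2 138.8] [180.   -0.  172.7] 6.2
 ring 146 [610.9 -23.1] 18.1 z 161.5
 ring 444 [598.3 -21.7] 28.4 z 160.9
collar 207 (array([597.6, -25.9]), np.float64(47.45216892649562)) [550.5 -73.8  70. ] [624.1  22.2  75.1]
feeder ((563.175537109375, -21.070541381835938), (149.0800018310547, 154.9897003173828), 82.3585433959961)
top
 ring 38 [586.5 -21.7] 17.2 z 162.9
scene
 ring 46 [601.9 -25.2] 26.6 z 161.1
```

Request:
move_arm --plan '[[[-0.03,-0.42,0],0,1],[[0,0,0],0,1],[[0,0,-1],0,1],[[0,0,-0.8],0,1],[[0,0,-0.5],0,1]]'

```text
time_s: 6.85
ee_pos: [598.6, -26.7, 114.6]
ee_rot: [-180.0, -0.1, 172.6]
force: [0.5, -0.4, -1.0]
gripper_width: 56.9
gripper_force: 20.0
```

Request:
move_arm --plan '[[[0,0,0],0,1]]'

```text
time_s: 6.95
ee_pos: [598.5, -26.6, 114.6]
ee_rot: [-180.0, -0.2, 172.7]
force: [-0.5, 0.2, -1.8]
gripper_width: 57.2
gripper_force: 20.0
```

Request:
move_arm --plan '[[[0,0,-0.8],0,1],[[0,0,-0.8],0,1],[[0,0,-0.8],0,1],[[0,0,-0.5],0,1],[[0,0,0],0,1]]'

```text
time_s: 7.45
ee_pos: [598.7, -26.7, 85.9]
ee_rot: [-180.0, -0.1, 172.7]
force: [-0.4, 0.2, -0.5]
gripper_width: 56.9
gripper_force: 20.0
```

Request:
move_arm --plan '[[[0,0,-0.2],0,1],[[0,0,-0.2],0,1],[[0,0,0],0,1]]'

```text
time_s: 7.75
ee_pos: [599.3, -26.7, 83.0]
ee_rot: [180.0, -0.0, 172.7]
force: [-0.3, 0.1, -1.8]
gripper_width: 57.4
gripper_force: 20.0
```

Request:
move_arm --plan '[[[0,0,-0.2],0,1],[[0,0,0],0,1]]'

```text
time_s: 7.95
ee_pos: [599.8, -26.7, 81.5]
ee_rot: [180.0, 0.1, 172.7]
force: [-0.3, 0.5, 0.7]
gripper_width: 57.0
gripper_force: 20.0
```

Request:
move_arm --plan '[[[0,0,0],0,0],[[0,0,0],0,0],[[0,0,0],0,0],[[0,0,0],0,0],[[0,0,0],0,0]]'

```text
time_s: 8.45
ee_pos: [599.4, -26.7, 81.0]
ee_rot: [180.0, -0.0, 172.7]
force: [-0.3, 0.8, 0.4]
gripper_width: 90.5
gripper_force: 0.0
```

Request:
move_arm --plan '[[[0,0,3],0,0],[[0,0,4],0,0],[[0,0,4],0,0],[[0,0,1],0,0],[[0,0,0],0,0]]'

```text
time_s: 8.95
ee_pos: [600.4, -26.8, 203.0]
ee_rot: [180.0, 0.3, 172.7]
force: [0.4, 0.6, -1.3]
gripper_width: 91.1
gripper_force: 0.0
```

```bash
python3 - <<'E'
from h import *
np.set_printoptions(precision=1,suppress=True)
s=env.state();print(s["ee_pos"],s["ee_rot"],s["time_s"])
p=env.grab_frame("wrist");spoolring(p,(598,-26),104,6)
w=cloud(p);m=(np.hypot(w[...,0]-598,w[...,1]+26)<53)&(abs(w[...,2]-73)<3)
cs,h=cv2.findContours(m.astype(np.uint8),cv2.RETR_EXTERNAL,cv2.CHAIN_APPROX_NONE)
q=np.concatenate([w[k[:,0,1],k[:,0,0]] for k in cs]); q=q[~np.isnan(q[:,0])]
q=q[np.hypot(q[:,0]-598,q[:,1]+26)>44]; print("collar",len(q),circ(q[:,:2]),q.min(0),q.max(0))
save(p,"w5.png")
p=env.grab_frame("scene");spoolring(p,(598,-26),104,6)
E
```

```text
[600.4 -26.8 203. ] [180.    0.3 172.7] 8.95
 ring 188 [599.6 -26.2] 28.5 z 104.1
 ring 74 [598.7 -25.6] 5.2 z 109.5
 ring 101 [600.  -26.3] 12.2 z 102.8
collar 247 (array([597.9, -25.9]), np.float64(47.61198029549373)) [550.4 -73.9  70.2] [645.4  22.1  75.2]
 ring 55 [599.4 -26.9] 27.9 z 103.4
```

View pics/w5.png

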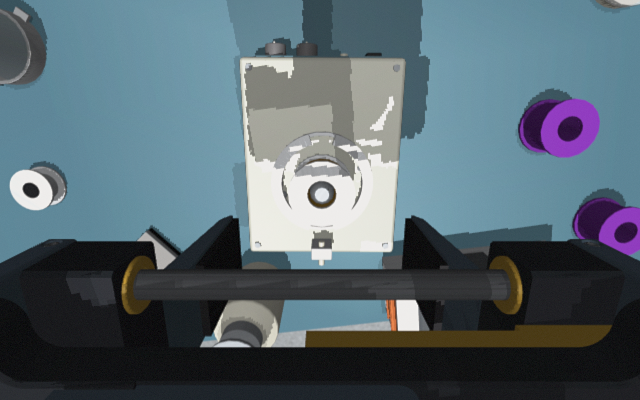

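Request:
move_arm --plan '[[[-1.9,-3.4,0],-4.15,0],[[-1.9,-3.4,0],-4.15,0],[[-1.9,-3.4,0],-4.15,0],[[-1.9,-3.4,0],-4.15,0],[[-1.9,-3.4,0],-4.15,0]]'

```text
time_s: 9.55
ee_pos: [502.3, -197.4, 198.7]
ee_rot: [-180.0, -0.3, 151.7]
force: [0.1, -0.5, 0.2]
gripper_width: 91.4
gripper_force: 0.0
```

Request:
move_arm --plan '[[[-1.9,-3.4,0],-4.15,0],[[-1.9,-3.4,0],-4.15,0],[[-1.9,-3.4,0],-4.15,0],[[-1.8,-3.3,0],-4.1,0],[[0,0,0],0,0]]'

```text
time_s: 10.05
ee_pos: [426.5, -334.3, 198.6]
ee_rot: [-179.9, -0.2, 135.0]
force: [-0.2, 1.2, -0.5]
gripper_width: 91.2
gripper_force: 0.0
```

```bash
cat >> h.py <<'E'
def cover(p,c0,z0=0):
    w=cloud(p); print(" bar",slabrect(w,c0,40,z0+98,z0+108))
    m=(np.hypot(w[...,0]-c0[0],w[...,1]-c0[1])<60)&(abs(w[...,2]-z0-56)<2)
    print(" rim",top_circle(w,c0,50,z0+54,z0+58.5))
    m=(np.hypot(w[...,0]-c0[0],w[...,1]-c0[1])>37)&(np.hypot(w[...,0]-c0[0],w[...,1]-c0[1])<45)&(abs(w[...,2]-z0-6)<2.5)
    k,l,s,c=cv2.connectedComponentsWithStats(m.astype(np.uint8))
    for i in range(1,k):
        if s[i,4]>5: q=w[l==i].mean(0); print("  lug",q,np.degrees(np.arctan2(q[1]-c0[1],q[0]-c0[0])))
E
python3 - <<'E'
from h import *
np.set_printoptions(precision=1,suppress=True)
s=env.state();print(s["ee_pos"],s["ee_rot"],s["time_s"])
p=env.grab_frame("wrist");cover(p,(429.7,-331.8));save(p,"w6.png")
E
```

```text
[ 426.5 -334.3  198.6] [-179.9   -0.2  135. ] 10.05
 bar (725, ((428.78851318359375, -331.4728088378906), (11.843008995056152, 43.29248046875), 45.519859313964844), np.float64(104.11389082868777))
 rim (455, (429.285400390625, -331.77349853515625), 35.587181091308594, np.float64(57.35023276036833))
  lug [ 400.7 -304.8    6.8] 137.0455719262137
```

View pics/w6.png

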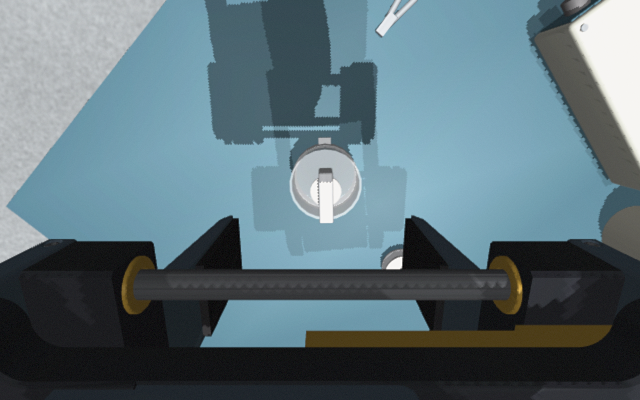

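Request:
move_arm --plan '[[[0.25,0.27,-2],0.4,0],[[0,0,-3],0,0],[[0,0,-3],0,0],[[0,0,-2],0,0],[[0,0,-1.5],0,0]]'

```text
time_s: 10.6
ee_pos: [431.1, -326.6, 83.1]
ee_rot: [180.0, -0.3, 135.9]
force: [-0.0, 0.1, 0.4]
gripper_width: 91.6
gripper_force: 0.0
```

Request:
move_arm --plan '[[[0,0,0],0,0],[[0,0,0],0,1],[[0,0,0],0,1],[[0,0,0],0,1],[[0,0,0],0,1]]' --squeeze 35

```text
time_s: 11.1
ee_pos: [432.2, -329.2, 86.8]
ee_rot: [180.0, 0.1, 135.8]
force: [0.3, -1.1, -0.4]
gripper_width: 61.8
gripper_force: 0.0
```

Request:
move_arm --plan '[[[0,0,0],0,1],[[0,0,0],0,1],[[0,0,0],0,1],[[0,0,0],0,1],[[0,0,0],0,1]]'

```text
time_s: 11.6
ee_pos: [431.8, -329.0, 86.0]
ee_rot: [180.0, -0.0, 135.7]
force: [-0.1, -0.4, -0.4]
gripper_width: 22.2
gripper_force: 0.0
```

Request:
move_arm --plan '[[[-0.26,-0.25,-0.3],-0.3,0.75],[[0,0,0],0,0.75],[[0,0,0],0,0.75]]'

```text
time_s: 11.9
ee_pos: [429.1, -331.5, 82.8]
ee_rot: [180.0, -0.0, 135.4]
force: [-0.2, -0.3, 0.2]
gripper_width: 22.9
gripper_force: 0.0
```

Request:
move_arm --plan '[[[0,0,0],0,1],[[0,0,0],0,1],[[0,0,0],0,1],[[0,0,0],0,1]]'

```text
time_s: 12.3
ee_pos: [429.2, -331.4, 82.9]
ee_rot: [180.0, -0.0, 135.5]
force: [0.7, 0.3, -1.9]
gripper_width: 12.0
gripper_force: 35.0
```

Request:
move_arm --plan '[[[0,0,2],0,1],[[0,0,3],0,1],[[0,0,4],0,1],[[0,0,4],0,1],[[0,0,1.5],0,1]]'

```text
time_s: 12.8
ee_pos: [430.7, -332.6, 232.3]
ee_rot: [180.0, 0.4, 135.5]
force: [0.3, -0.6, -1.6]
gripper_width: 12.0
gripper_force: 35.0
```

Request:
move_arm --plan '[[[1.7,3.05,0],3.7,1],[[1.7,3.05,0],3.7,1],[[1.7,3.05,0],3.7,1],[[1.7,3.05,0],3.7,1],[[1.7,3.05,0],3.7,1]]'

```text
time_s: 13.3
ee_pos: [514.6, -177.6, 227.9]
ee_rot: [180.0, -0.0, 154.1]
force: [0.3, 0.2, -1.6]
gripper_width: 11.4
gripper_force: 35.0
```

Request:
move_arm --plan '[[[1.7,3.05,0],3.7,1],[[1.7,3.05,0],3.7,1],[[1.7,3.05,0],3.7,1],[[1.7,3.05,0],3.7,1],[[1.6,3.05,0],3.8,1]]'

```text
time_s: 13.8
ee_pos: [598.7, -25.1, 227.7]
ee_rot: [180.0, -0.0, 172.7]
force: [0.0, -0.3, -1.0]
gripper_width: 12.0
gripper_force: 35.0
```

Request:
move_arm --plan '[[[0,0,0],0,1],[[0,0,0],0,1],[[0,0,0],0,1]]'

```text
time_s: 14.1
ee_pos: [597.7, -27.2, 227.8]
ee_rot: [-180.0, -0.1, 172.5]
force: [-0.6, 0.5, -1.6]
gripper_width: 11.8
gripper_force: 35.0
```

```bash
python3 - <<'E'
from h import *
np.set_printoptions(precision=1,suppress=True)
s=env.state();print(s["ee_pos"],s["ee_rot"],s["time_s"],s["gripper_width"],s["gripper_force"])
p=env.grab_frame("wrist");c=s["ee_pos"][:2];cover(p,c,s["ee_pos"][2]-82.9)
w=cloud(p);m=(np.hypot(w[...,0]-598,w[...,1]+26)<53)&(abs(w[...,2]-73)<3)
cs,h=cv2.findContours(m.astype(np.uint8),cv2.RETR_EXTERNAL,cv2.CHAIN_APPROX_NONE)
q=np.concatenate([w[k[:,0,1],k[:,0,0]] for k in cs]); q=q[~np.isnan(q[:,0])]
q=q[np.hypot(q[:,0]-598,q[:,1]+26)>44]; print("collar",len(q),circ(q[:,:2]))
save(p,"w7.png")
for n in("top","scene"):
    p=env.grab_frame(n);print(n);cover(p,c,s["ee_pos"][2]-82.9)
    w=cloud(p);m=(np.hypot(w[...,0]-580,w[...,1]+24)<140)&(abs(w[...,2]-(61.4 if n=="top" else 59.8))<1.2)
    im=m.astype(np.uint8); k,l,st,cc=cv2.connectedComponentsWithStats(im);i=1+st[1:,4].argmax()
    print(cv2.minAreaRect(w[l==i][:,:2].astype(np.float32)))
E
```

```text
[597.7 -27.2 227.8] [-180.    -0.1  172.5] 14.1 11.8041277955076 34.97016727924347
 bar (1568, ((588.1770629882812, -22.51529884338379), (28.218732833862305, 28.840496063232422), 18.176799774169922), np.float64(249.11915981615675))
 rim (755, (598.0097045898438, -27.020143508911133), 35.43394470214844, np.float64(202.2421241198985))
  lug [558.6 -21.8 151.9] 172.11334745564554
collar 149 (array([597.7, -25.8]), np.float64(47.374613823321184))
top
 bar (29, ((581.8515625, -29.597675323486328), (16.091651916503906, 16.723812103271484), 85.86656188964844), np.float64(249.48978510728148))
 rim (28, (574.6061401367188, -29.930025100708008), 27.588550567626953, np.float64(202.11430873000467))
  lug [557.1 -22.3 151.6] 173.04509288885973
((551.92822265625, 42.296180725097656), (22.313236236572266, 94.29421997070312), 83.15226745605469)
scene
 bar (62, ((609.1431884765625, -24.276281356811523), (22.610750198364258, 37.98009490966797), 24.298175811767578), np.float64(248.34008613834175))
 rim (74, (598.872314453125, -28.02532196044922), 35.76948928833008, np.float64(201.78203043781502))
  lug [637.2 -33.5 150.5] -8.957892487278176
((538.3626708984375, 22.74932861328125), (201.25633239746094, 103.641845703125), 34.858131408691406)
```

View pics/w7.png

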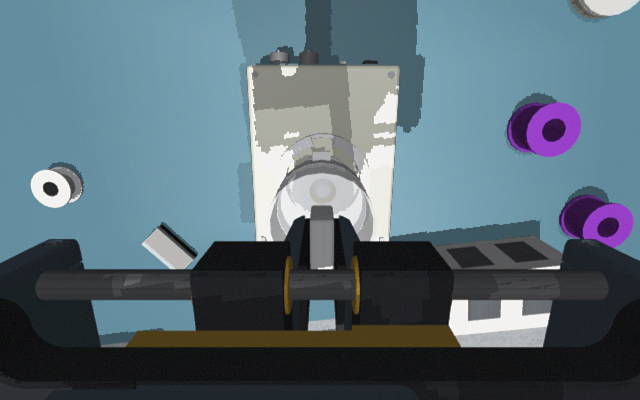

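Request:
move_arm --plan '[[[0.02,0.12,0],0,1],[[0,0,-1.5],0,1],[[0,0,-1.5],0,1],[[0,0,-1],0,1],[[0,0,0],0,1]]'

```text
time_s: 14.75
ee_pos: [597.4, -25.5, 186.5]
ee_rot: [-180.0, -0.2, 172.5]
force: [-0.2, 0.1, -1.9]
gripper_width: 11.8
gripper_force: 35.0
```

Request:
move_arm --plan '[[[0,0,-1],0,1],[[0,0,-1],0,1],[[0,0,-0.5],0,1],[[0,0,0],0,1]]'

```text
time_s: 15.15
ee_pos: [597.9, -25.2, 162.0]
ee_rot: [-180.0, -0.1, 172.6]
force: [-0.5, -0.3, -1.5]
gripper_width: 11.8
gripper_force: 35.0
```

```bash
python3 - <<'E'
from h import *
np.set_printoptions(precision=1,suppress=True)
s=env.state();print(s["ee_pos"],s["ee_rot"],s["time_s"],s["force"])
p=env.grab_frame("wrist");c=s["ee_pos"][:2];cover(p,c,s["ee_pos"][2]-82.9)
w=cloud(p);m=(np.hypot(w[...,0]-598,w[...,1]+26)<53)&(abs(w[...,2]-73)<3)
cs,h=cv2.findContours(m.astype(np.uint8),cv2.RETR_EXTERNAL,cv2.CHAIN_APPROX_NONE)
q=np.concatenate([w[k[:,0,1],k[:,0,0]] for k in cs]); q=q[~np.isnan(q[:,0])]
q=q[np.hypot(q[:,0]-598,q[:,1]+26)>44]; print("collar",len(q),circ(q[:,:2]))
save(p,"w8.png",(200,80,440,260),3.3)
E
```

```text
[597.9 -25.2 162. ] [-180.    -0.1  172.6] 15.15 [-0.5 -0.3 -1.5]
 bar (1567, ((588.0136108398438, -26.601703643798828), (29.064638137817383, 28.682613372802734), 57.15388107299805), np.float64(183.3038507325107))
 rim (753, (597.9254150390625, -25.026653289794922), 35.3459587097168, np.float64(136.34360989977952))
  lug [558.8 -19.8  86. ] 172.10498455389177
collar 195 (array([597.8, -25.9]), np.float64(47.537598996793385))
```

View pics/w8.png

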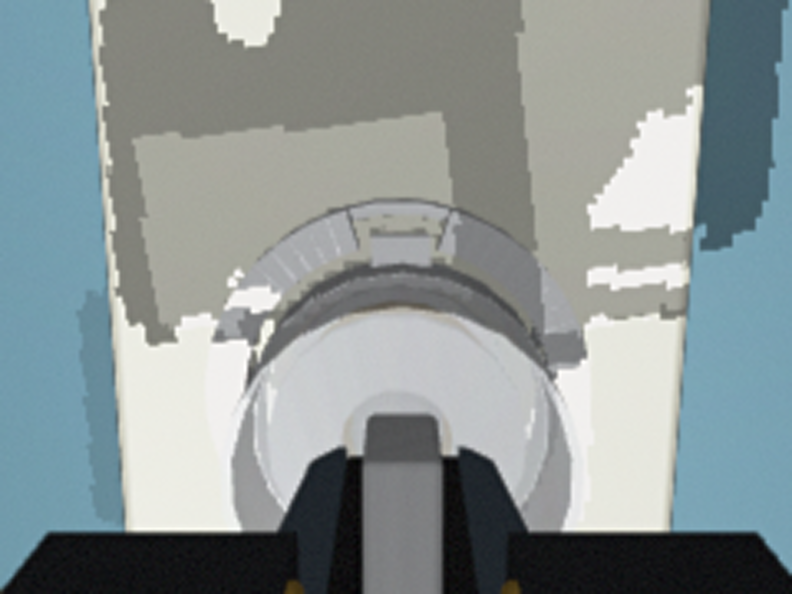

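Request:
move_arm --plan '[[[0,-0.07,-0.4],0,1],[[0,0,-0.4],0,1],[[0,0,-0.4],0,1],[[0,0,0],0,1]]'

```text
time_s: 15.6
ee_pos: [598.0, -26.0, 150.3]
ee_rot: [-180.0, -0.1, 172.5]
force: [-0.8, -0.6, -2.0]
gripper_width: 11.8
gripper_force: 35.0
```

Request:
move_arm --plan '[[[0,0,-0.4],0,1],[[0,0,-0.2],0,1],[[0,0,0],0,1]]'

```text
time_s: 15.9
ee_pos: [598.2, -26.0, 144.6]
ee_rot: [-180.0, -0.0, 172.6]
force: [-0.1, 0.6, -1.6]
gripper_width: 11.7
gripper_force: 35.0
```

Request:
move_arm --plan '[[[0,0,-0.2],0,1],[[0,0,0],0,1],[[0,0,0],0,1]]'

```text
time_s: 16.2
ee_pos: [598.5, -26.0, 143.1]
ee_rot: [180.0, 0.0, 172.6]
force: [-0.2, 0.5, -2.1]
gripper_width: 11.8
gripper_force: 35.0
```

Request:
move_arm --plan '[[[0,0,-0.1],0,1],[[0,0,0],0,1],[[0,0,0],0,1]]'

```text
time_s: 16.5
ee_pos: [598.6, -26.1, 142.8]
ee_rot: [180.0, 0.0, 172.5]
force: [-1.5, -1.0, 4.6]
gripper_width: 11.9
gripper_force: 35.0
```

```bash
python3 - <<'E'
from h import *
np.set_printoptions(precision=1,suppress=True)
s=env.state();print(s["ee_pos"],s["ee_rot"],s["force"],s["torque"])
for n in("wrist","scene"):
    p=env.grab_frame(n);print(n);cover(p,(598,-26),s["ee_pos"][2]-82.9)
    if n=="wrist":save(p,"w9.png",(200,80,440,260),3.3)
E
```

```text
[598.6 -26.1 142.8] [180.    0.  172.5] [-1.5 -1.   4.6] [ 0.   0.3 -0. ]
wrist
 bar (1571, ((589.2778930664062, -21.295978546142578), (28.644634246826172, 28.93084716796875), 18.216047286987305), np.float64(164.10275073099245))
 rim (778, (598.8402709960938, -25.814613342285156), 35.349674224853516, np.float64(117.25802458677742))
  lug [554.  -17.5  67.7] 169.12489691785774
  lug [559.4 -20.5  66.8] 171.83681205269673
scene
 bar (49, ((613.0068969726562, -24.112794876098633), (17.79433250427246, 34.1514892578125), 20.398813247680664), np.float64(163.17013718333578))
 rim (60, (600.7522583007812, -25.67253875732422), 35.3620719909668, np.float64(116.89155629918247))
  lug [637.7 -32.4  65.9] -9.128044019743996
```

View pics/w9.png

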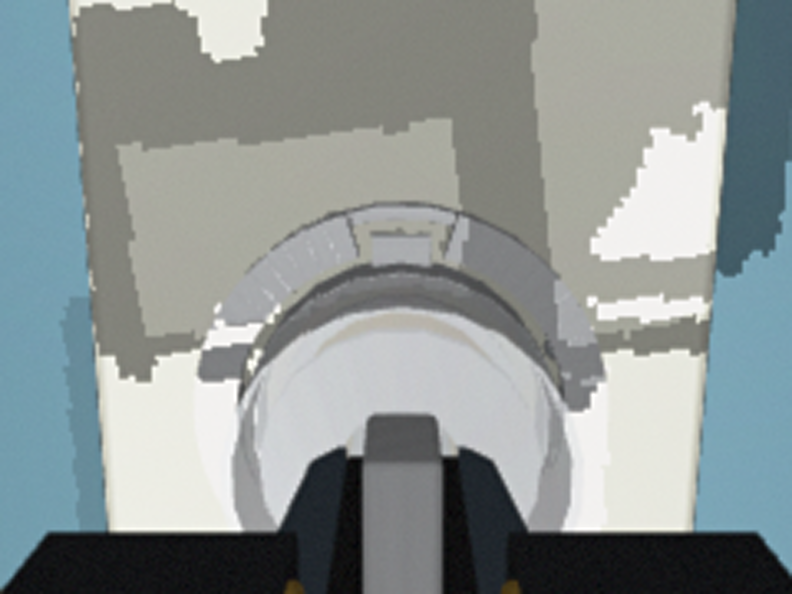

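Request:
move_arm --plan '[[[0,0,0],-4,1],[[0,0,0],-4,1],[[0,0,0],-4,1],[[0,0,0],-4,1],[[0,0,0],0,1]]'

```text
time_s: 17.1
ee_pos: [599.2, -25.8, 142.7]
ee_rot: [179.9, 0.1, 156.5]
force: [-0.6, -0.2, 5.1]
gripper_width: 11.8
gripper_force: 35.0
```

Request:
move_arm --plan '[[[0,0,0],-5,1],[[0,0,0],-5,1],[[0,0,0],-5,1],[[0,0,0],-4,1],[[0,0,0],0,1]]'

```text
time_s: 17.6
ee_pos: [599.3, -25.9, 142.8]
ee_rot: [179.9, 0.1, 137.6]
force: [0.3, -0.3, 6.1]
gripper_width: 11.9
gripper_force: 35.0
```

Request:
move_arm --plan '[[[0,0,0],0,1],[[0,0,0],0,1],[[0,0,0],0,1]]'

```text
time_s: 17.9
ee_pos: [599.3, -25.9, 142.7]
ee_rot: [179.9, 0.1, 137.6]
force: [0.3, -0.0, 4.9]
gripper_width: 11.7
gripper_force: 35.0
```

```bash
python3 - <<'E'
from h import *
np.set_printoptions(precision=1,suppress=True)
s=env.state();print(s["ee_pos"],s["ee_rot"],s["force"],s["torque"],s["time_s"])
for n in("wrist","scene"):
    p=env.grab_frame(n);print(n);cover(p,(598.4,-26),60)
    if n=="wrist":save(p,"w10.png",(200,80,440,260),3.3)
E
```

```text
[599.3 -25.9 142.7] [179.9   0.1 137.6] [ 0.3 -0.   4.9] [ 0.1  0.  -0.1] 17.9
wrist
 bar (1559, ((594.2142944335938, -16.074867248535156), (28.998348236083984, 28.591257095336914), 73.3040771484375), np.float64(164.07329248012482))
 rim (821, (599.5369262695312, -25.03946304321289), 35.24772262573242, np.float64(117.23540975662601))
scene
 bar (0, ((0.0, 0.0), (0.0, 0.0), 0.0), np.float64(nan))
 rim (57, (601.7744140625, -24.700592041015625), 34.574039459228516, np.float64(116.64190106175772))
  return _methods._mean(a, axis=axis, dtype=dtype,
  ret = ret.dtype.type(ret / rcount)
```

View pics/w10.png

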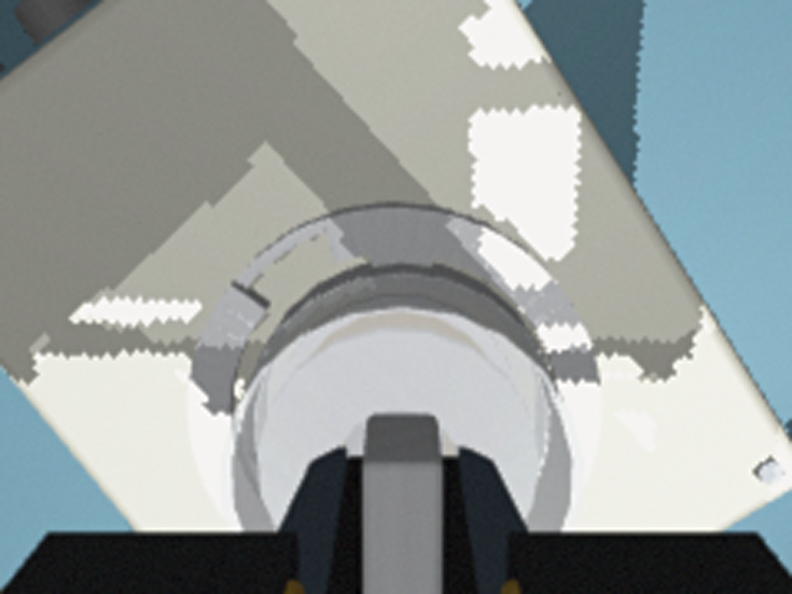

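The gap (crop 270,270) is now empty. The lug has turned about 35° under the lip, the bar is still in line with the fingers, the rim is at its seated height, and the grip reads 35 N. I'm handing in.

```bash
python3 -c "
from workcell import env
print(env.job_done())"
```

```text
the job is handed in; nothing more can be done
None
```

The full spool is on the turntable and the cover is seated in the collar, turned about 35° clockwise, unlocked and still gripped at 35 N; I handed the job in at about 18 s (limit 58 s), and the hand-in returned no verdict.

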